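Pack the lamp spares into the carry case and draw-latch it shut

ROBOT

A 7-joint arm with a two-finger parallel gripper is mounted at the origin on a cart in front of the work surface, level with it; the furniture and walls round the work are solid. World frame = base frame: x ahead of the robot, y to its left, z up, the work surface at z = 0. Lengths are in mm, angles in rad, forces in N, time in s.
With the tool pointing down it reaches from about 400 to 875 mm from the base axis. Payload 19.3 kg.
Tool frame: the origin (TCP) lies at the very end of the fingers, on their centre line; the grasp point (between the pads) lies 19 mm behind it (grip_point_offset is the z of the grasp point in the tool frame, in mm); z points along the fingers, y is the line along which they close (so a half turn about z gives the same grasp; the last joint's range is limited). The gripper opens to 85 mm and grips with 20 to 120 N. Pads are 22 mm wide; open, the fingers measure 114 mm over their backs; the gripper's body (76 mm by 85 mm) begins 54 mm behind the grasp point. The pads swing forward as they close: fully open they stand 13 mm farther back than shut.
Start: joints at [1.186, 0.521, -0.036, 1.599, 0.021, 1.021, -0.113], TCP at [193.488, -594.287, 231.291] pointing down, gripper open.
Joint ranges: [-2.91, 2.91], [-0.3, 2.13], [-1.5, 1.42], [0.17, 2.43], [-1.26, 4.41], [0.16, 1.93], [-2.52, 2.52]. Speed limits (rad/s): [1.89, 1.89, 2.39, 2.39, 3.01, 3.01, 3.01].

INTERFACE

Orientations are given as a 3x3 rotation matrix whose columns are the frame's x, y, z axes.
In Python, from workcell import movep, movel, goto_joints, open_gripper, clamp, wait, inverse_kinematics, read_state, camera, PlanningError, finish_job, grip_point_offset gives the robot as it stands. Calls block until the motion is done:
- movep(position, orientation): joint-space move of the TCP to a pose.
- movel(position, frame=None, max_speed=150, guard=None): straight line of the TCP; frame=None keeps the orientation; max_speed is the mean speed in mm/s. With guard (N) it stops when the force on the tool has changed by that much, and returns True; else False.
- goto_joints(angles): joint-space move.
- open_gripper() and clamp(): open the fingers fully, or close them until they stop; the grip force is fixed at half the most.
- wait(seconds).
- inverse_kinematics(position, orientation): joint angles nearest the present ones, or None.
- read_state(): the state.
- camera(name): name is "side" or "top"; returns a dict with "image" (400x640x3 uint8, blue, green, red), "range_z" (400x640 float32, mm along the optical axis (not along the pixel's ray), 0 where there is no reading), "fx", "fy", "cx", "cy" (pixels), "dist_coeffs" ([k1, k2, p1, p2, k3] as OpenCV has them; the pictures are not rectified), "cam_to_world" (4x4, takes a point from camera to world coordinates). Camera axes: x right, y up, looking along -z (the intrinsics and any distortion apply to the point x, -y, -z); pixel columns grow to the right and rows downward; lengths in mm; the calibration is good to about 2 mm. A picture is of the moment at which its call begins.
A pose or a line that the arm cannot do raises PlanningError and nothing moves.
- finish_job(): hands the job in; it is judged then, once.
The state is a dict: "time": time; "qpos": joint angles; "qvel": joint speeds; "joint_efforts": joint torques, N m; "eef_pos": TCP position; "tool_rot": TCP orientation; "ft_force": force on the tool from outside, world axes, zero at the start; "torque": the same for the moment, N m; "finger_gap": finger opening in mm; "gripper_force": force on a finger pad.
Only numpy, scipy, OpenCV 4.12 (cv2) and the standard library are available. Lean on these libraries where they do the work, as an engineer would, in place of code of your own. Each camera call takes 0.05 s, during which the arm holds its last target. There are 200 camera calls.

TASK

Pack the spares lying on the table (the black lead plugs, the grey blanking plugs and the bit case, however many there are) into the open carry case, side by side, each resting flat on the padded floor and right way up. Then shut the lid, hook the latch claw over the keeper on the lid, and swing the latch lever down over centre until it lies flat against the front of the case. Leave the power strip and the long cover strip where they are.

Things in the scene. Friction and masses are not known exactly. Their poses are not given: they have to be found in the camera images.
- parts_case: Grey carry case, fixed; outside 180 (x) x 230 (y) mm, rim of the lower part 85 mm above the table. Origin: centre of its underside; x points to the hinge side (away from the robot), y along the front, z up; the latch is in the middle (y = 0) of the front face, x = -90. Walls 5 mm (inside 170 x 220); the padded floor is 32 mm above the table.
- case_lid (a joint): Lid hinge in rad: 0 shut, grows as the lid opens (it starts open, at 1.6 to 1.8, about upright; goes to 2.1). The lid is a slab 180 x 230 x 25 mm, stiff in its hinge: it stays where it is left and needs about 2 to 4 N at its free edge to move, down to the last degree.
- lid_hinge (a point): Point on the lid's hinge line at y = 0: in the case frame x = +90, z = 85 mm. The lid turns about the case's y axis through it.
- lid_edge (a point): Middle of the lid's free edge, on its outer (top) face: 180 mm from the hinge line and, across the lid, 25 mm above its underside. With the lid shut it is at case x = -90, z = 110 mm.
- keeper (a point): Steel keeper in the middle of the lid's front, 46 mm wide; this point is on the floor of its groove, axes as the lid's (as the case's when shut). The groove runs along y between a back plate (4 mm to +x) and an upturned lip (inner face 6 mm to -x, 4 mm thick, top 11 mm above the point). Lid shut: point at case x -96, z 82 mm; back plate and lid front rise to z 108.
- latch_lever (a joint): Latch lever in rad: 0 straight up, 1.57 straight out (-x of the case), 3.14 straight down flat against the front (end stop, closed). Starts at 0.25 to 0.48. Turns about the case's y axis and stays where left (friction 0.035 N m). Claw hooked: its spring stretches from about 2.2 on, centre is passed at about 2.86, then it holds the lever down; up to 4 N at the tip move it.
- lever_pivot (a point): Axis of the lever's pin: case x = -108, y = 0, z = 54 mm.
- lever_tip (a point): Free end of the lever, 42 mm from its pin; the lever is a steel plate 24 mm wide (y) and 4 mm thick with a 7 mm thick rounded bead along its end. It can be pinched across its 24 mm; it then turns between the fingers.
- latch_claw (a joint): Claw's angle relative to the lever in rad: 0 in line with it, negative towards the case; hinged on the lever 14 mm from the lever's pin. Starts at 0 to 0.1, leaning away from the case to a stop at 0.15. Swings freely by its weight: pushed past upright it falls against the shut lid.
- claw_bar (a point): Middle of the claw's cross bar, 43 mm from the claw's hinge. Claw: 6 mm wire loop, legs at y = +-18 mm. Hooked: bar behind the keeper's lip. With lid shut and lever still nearly up, the bar pushed towards the lid passes over the lip and leans on the lid's front, at case z 97 to 108 mm; as the lever swings out and down the bar slides down into the groove by itself.
- lead_plug_0: Black waterproof lead plug, 22 x 82 x 22 mm (x, y, z), lying on the table; solid from 32 mm to -y to 34 mm to +y of its origin, which is the centre of its underside. Long axis y; take it across its 22 mm. About 35 g. May be absent.
- lead_plug_1: Black waterproof lead plug, 22 x 82 x 22 mm (x, y, z), lying on the table; solid from 32 mm to -y to 34 mm to +y of its origin, which is the centre of its underside. Long axis y; take it across its 22 mm. About 35 g. May be absent.
- lead_plug_2: Black waterproof lead plug, 22 x 82 x 22 mm (x, y, z), lying on the table; solid from 32 mm to -y to 34 mm to +y of its origin, which is the centre of its underside. Long axis y; take it across its 22 mm. About 35 g. May be absent.
- blind_plug_0: Grey round blanking plug standing on its cap: cap 25 mm across at the foot, narrower stem above, 13 mm high in all. Origin: centre of its underside. About 14 g. May be absent.
- blind_plug_1: Grey round blanking plug standing on its cap: cap 25 mm across at the foot, narrower stem above, 13 mm high in all. Origin: centre of its underside. About 14 g. May be absent.
- bit_case: Closed black box of driver bits, 58 x 88 x 22 mm (x, y, z), lid does not open. Origin: centre of its underside. Take it across its 58 mm. About 180 g.
- power_strip: Bystander: white power strip, 57 x 269 x 47 mm, at the back. Leave alone.
- cover_strip: Bystander: thin black strip, 33 x 328 x 8 mm, lying at the table's front edge. Leave alone.

How it is judged:
By the outcome, as a careful person would: the job done as asked, in the order asked, and still so for the second after the job is handed in, with the robot touching nothing.
Of lead_plug_0, lead_plug_1, lead_plug_2 only 1 to 2 are there at a start; the rules pass over those that are not, and their reading is None.
Of blind_plug_0, blind_plug_1 only 1 to 2 are there at a start; the rules pass over those that are not, and their reading is None.
At some moment in a run one of lead_plug_0, lead_plug_1, lead_plug_2 may be knocked a few centimetres aside while the robot is not near it.
Once in a run the grip may slacken for a moment while it holds something.
It also fails if it takes over 208 s, if anything falls off the work surface, if the arm or the gripper's body presses on something with over 40 N, if the wrist force passes 120 N, or if a joint passes its speed limit or range.

## Working session

There is one attempt and no reset: what is moved stays moved. The work goes in short steps, each a Python script; the robot and the scene stay as the last script left them, time stands still between calls to the robot, and variables do not carry over. Pictures are saved under pics/ and viewed, at most 14 in all, crops included, and the job is handed in when it is done.

```bash
ls; mkdir -p pics; cat > h.py <<'E'
import numpy as np, cv2
from workcell import *
def shot(n):
    c=camera(n); c['K']=np.array([[c['fx'],0,c['cx']],[0,c['fy'],c['cy']],[0,0,1.]]); c['d']=np.array(c['dist_coeffs'],float); c['M']=np.array(c['cam_to_world']); return c
def ray(c,uv):
    p=cv2.undistortPoints(np.array(uv,float).reshape(-1,1,2),c['K'],c['d']).reshape(-1,2)
    d=np.c_[p[:,0],-p[:,1],-np.ones(len(p))]@c['M'][:3,:3].T
    return c['M'][:3,3],d
def onz(c,uv,z):
    o,d=ray(c,uv); return o+d*((z-o[2])/d[:,2])[:,None]
def cloud(c):
    h,w=c['range_z'].shape; uv=np.stack(np.meshgrid(np.arange(w),np.arange(h)),-1).reshape(-1,2)
    o,d=ray(c,uv); P=o+d*c['range_z'].reshape(-1,1); P=P.reshape(h,w,3); P[c['range_z']<=0]=np.nan; return P
def proj(c,P):
    Q=(np.atleast_2d(P)-c['M'][:3,3])@c['M'][:3,:3]; Q=Q*[1,-1,-1]
    return cv2.projectPoints(Q,np.zeros(3),np.zeros(3),c['K'],c['d'])[0].reshape(-1,2)
E
python3 - <<'E'
from h import *
for n in('top','side'):
    c=shot(n); cv2.imwrite(f'pics/{n}0.png',c['image']); print(n,c['fx'],c['cx'],c['cy'],c['d'],c['M'].round(3).tolist())
    np.save(f'pics/{n}0.npy',cloud(c))
print(read_state(), grip_point_offset)
E
```

```text
pics
top 436.9796998276099 308.72557516632077 202.99230161735815 [-0.11670139  0.          0.          0.          0.        ] [[-0.005, 0.988, -0.155, 409.081], [-1.0, -0.005, 0.002, -86.024], [0.002, 0.155, 0.988, 1054.641], [0.0, 0.0, 0.0, 1.0]]
side 396.13705619244445 314.8805504331687 200.14236621055537 [-0.07753553  0.          0.          0.          0.        ] [[0.999, 0.033, -0.03, 526.511], [-0.042, 0.447, -0.893, -864.555], [-0.016, 0.894, 0.448, 501.008], [0.0, 0.0, 0.0, 1.0]]
{'time': 0.1, 'qpos': array([ 1.18577871,  0.52196061, -0.03629978,  1.59991284,  0.02117141,
        1.0210757 , -0.11280698]), 'qvel': array([ 0.00070977, -0.00182039,  0.00045171, -0.00215012,  0.00136414,
        0.00021116, -0.00131084]), 'joint_efforts': array([ 2.29127138e-03, -9.28495002e+01,  1.98335543e+00, -3.70538628e+01,
        1.80308829e-02,  5.33400045e-03,  4.57232716e-06]), 'eef_pos': array([ 193.40358935, -594.03245676,  230.79337938]), 'tool_rot': array([[ 9.50870688e-01,  3.09588131e-01, -3.53328170e-04],
       [ 3.09588327e-01, -9.50870257e-01,  9.06260220e-04],
       [-5.54018408e-05, -9.71122555e-04, -9.99999527e-01]]), 'ft_force': array([-0.28832223, -0.28097112, -0.37211503]), 'torque': array([-0.00516357,  0.02388242, -0.03918788]), 'gripper_force': 0.0, 'finger_gap': 85.2937972498303} -18.700000000000003
```

View pics/top0.png

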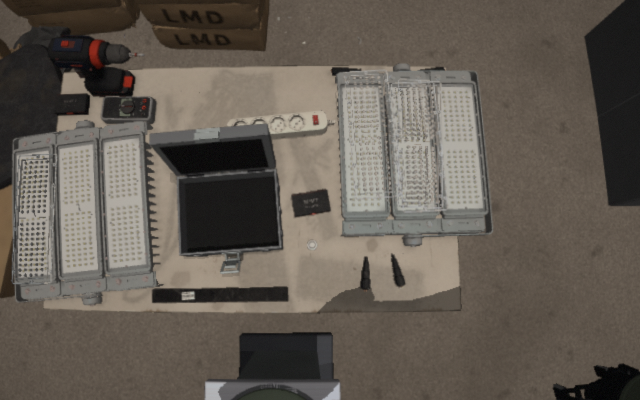

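View pics/side0.png

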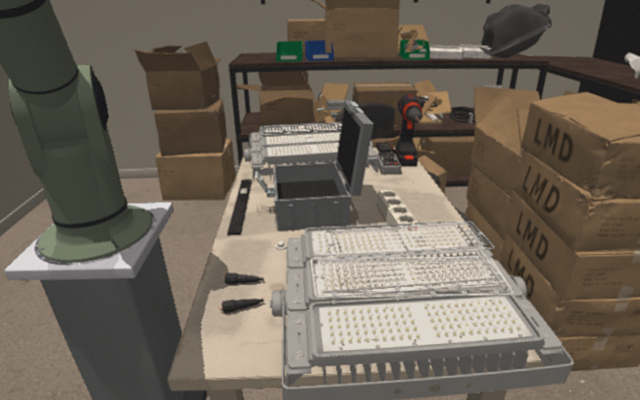

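The top view shows two lead plugs (366,272) and (398,270), one blind plug (311,244), the bit case (310,203), and the case (230,213) with its latch at (231,262). Next I'll zoom in and take numbers.

```bash
python3 - <<'E'
from h import *
im=cv2.imread('pics/top0.png'); cv2.imwrite('pics/topz.png',cv2.resize(im[120:310,145:415],None,fx=2.9,fy=2.9,interpolation=cv2.INTER_CUBIC))
P=np.load('pics/top0.npy')
for u,v in[(366,272),(398,270),(311,244),(310,203),(230,213),(180,215),(279,215),(230,175),(231,253),(231,270),(300,270),(215,135),(250,135),(415,150),(350,225),(130,200),(150,160),(155,250),(290,124),(340,260),(370,236)]:
    print((u,v),P[v,u].round(0))
E
```

```text
(366, 272) [ 406. -223.   18.]
(398, 270) [nan nan nan]
(311, 244) [474. -93.   9.]
(310, 203) [572. -92.  18.]
(230, 213) [546.  98.  32.]
(180, 215) [536. 204.  80.]
(279, 215) [536. -21.  67.]
(230, 175) [628.  92.  77.]
(231, 253) [451.  91.  50.]
(231, 270) [412.  80. 106.]
(300, 270) [412. -67.   0.]
(215, 135) [659.  85. 280.]
(250, 135) [664.  22. 262.]
(415, 150) [ 684. -335.   85.]
(350, 225) [ 512. -181.   74.]
(130, 200) [570. 321.  85.]
(150, 160) [677. 299.  33.]
(155, 250) [460. 286.   4.]
(290, 124) [768. -43.  25.]
(340, 260) [ 436. -163.   -2.]
(370, 236) [ 493. -237.   -3.]
```

View pics/topz.png

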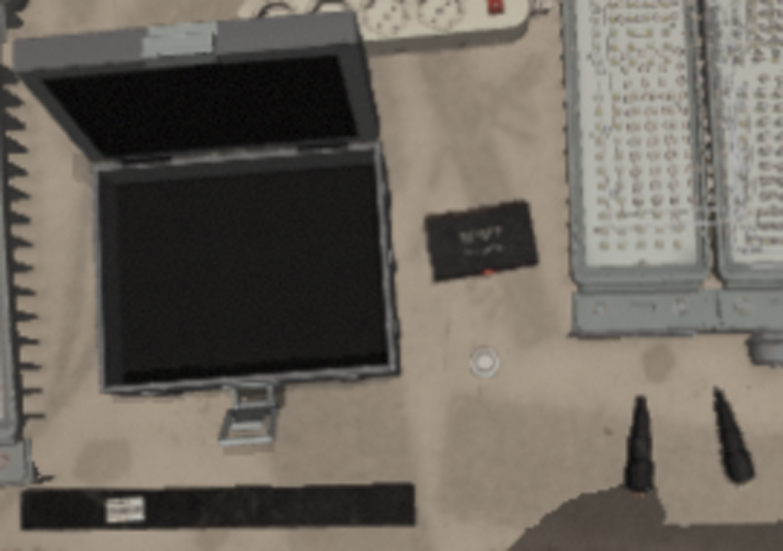

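The crop confirms one blind plug in view (about 311,244), the lead plugs with their thick ends toward the robot, and a slight yaw on the case. I'll measure these and crop the side view to look for a second blind plug.

```bash
cat >> h.py <<'E'
def blob(c,box,f,z):
    """largest contour of mask f(image) inside box (world x0,x1,y0,y1), as world points at height z"""
    im=c['image']; x0,x1,y0,y1=box
    m=f(im).astype(np.uint8)*255
    r=np.zeros(m.shape,np.uint8); q=proj(c,[[x0,y0,z],[x0,y1,z],[x1,y1,z],[x1,y0,z]]); cv2.fillPoly(r,[q.round().astype(int)],255)
    k,_=cv2.findContours(m&r,cv2.RETR_EXTERNAL,cv2.CHAIN_APPROX_NONE)
    k=sorted([a for a in k if cv2.contourArea(a)>25],key=cv2.contourArea,reverse=True)
    return [onz(c,a.reshape(-1,2),z)[:,:2] for a in k]
dark=lambda im: im.max(2)<70
def rect(W):
    b=cv2.boxPoints(cv2.minAreaRect(W.astype(np.float32))); e=b[1]-b[0],b[2]-b[1]; l=[np.linalg.norm(a) for a in e]
    a=e[int(l[1]>l[0])]; a=a/np.linalg.norm(a); a=a*(1 if a[0]>0 else -1)
    return b.mean(0),sorted(l),a   # centre, sizes, long axis
E
python3 - <<'E'
from h import *
c=shot('top'); P=cloud(c)
s=cv2.imread('pics/side0.png'); cv2.imwrite('pics/sidez.png',cv2.resize(s[90:330,205:415],None,fx=2.5,fy=2.5,interpolation=cv2.INTER_CUBIC))
for nm,box,z in[('bit',(510,640,-170,-35),22),('plugs',(350,480,-330,-150),11)]:
    for W in blob(c,box,dark,z): r=rect(W); print(nm,r[0].round(1),np.round(r[1],1),r[2].round(3))
g=lambda im: cv2.absdiff(cv2.cvtColor(im,cv2.COLOR_BGR2GRAY),cv2.medianBlur(cv2.cvtColor(im,cv2.COLOR_BGR2GRAY),31))>18
for W in blob(c,(440,510,-130,-60),g,3): r=rect(W); print('blind',r[0].round(1),np.round(r[1],1))
S=np.load('pics/side0.npy')
for nm,Q in(('top',P),('side',S)):
    q=Q.reshape(-1,3); q=q[(q[:,2]>80)&(q[:,2]<90)&(q[:,0]>430)&(q[:,0]<650)&(q[:,1]>-40)&(q[:,1]<225)]
    print(nm,len(q),q.mean(0).round(0),rect(q[:,:2]),np.percentile(q,[1,5,95,99],axis=0).round(0).tolist())
for x in range(450,641,10):  # nothing fancy: y extent of rim per x band
    q=P.reshape(-1,3); q=q[(abs(q[:,0]-x)<5)&(q[:,2]>70)&(q[:,2]<90)&(q[:,1]>-40)&(q[:,1]<225)]
    if len(q)>3: print(x,len(q),q[:,1].min().round(1),q[:,1].max().round(1))
L=P.reshape(-1,3); L=L[(L[:,2]>110)&(L[:,0]>600)&(L[:,0]<720)&(L[:,1]>-40)&(L[:,1]<230)]
print('lid',np.percentile(L,[1,25,50,75,99],axis=0).round(0).tolist())
E
```

```text
bit [572.  -92.9] [54.2 85.4] [ 0.161 -0.987]
plugs [ 404.2 -218.7] [23.7 75.5] [ 1.    -0.021]
plugs [ 409.3 -294.4] [22.1 74.6] [0.956 0.295]
top 882 [546.  98.  85.] (array([543.9096  ,  94.824875], dtype=float32), [np.float32(181.26323), np.float32(229.60136)], array([ 0.07928409, -0.9968521 ], dtype=float32)) [[447.0, -24.0, 80.0], [450.0, -20.0, 81.0], [635.0, 209.0, 88.0], [639.0, 212.0, 90.0]]
side 424 [555.  69.  83.] (array([546.2031 ,  92.63763], dtype=float32), [np.float32(190.04797), np.float32(235.6044)], array([ 0.08089701, -0.99672246], dtype=float32)) [[446.0, -29.0, 80.0], [452.0, -26.0, 80.0], [637.0, 207.0, 88.0], [645.0, 210.0, 90.0]]
450 150 71.1 202.7
460 163 -25.8 202.4
470 36 -25.9 202.9
480 25 -24.3 202.9
490 33 -24.1 204.2
500 26 -25.6 203.9
510 29 -21.9 206.7
520 30 -22.0 206.9
530 31 -21.4 207.1
540 25 -19.4 208.2
550 32 -20.8 208.0
560 30 -20.8 208.7
570 25 -18.6 211.2
580 30 -17.1 212.1
590 28 -16.7 211.6
600 30 -16.0 213.7
610 29 -15.8 213.9
620 124 -14.2 214.3
630 249 -13.5 200.4
640 49 -12.3 74.4
lid [[630.0, -10.0, 112.0], [643.0, 43.0, 172.0], [651.0, 99.0, 224.0], [660.0, 157.0, 260.0], [683.0, 214.0, 280.0]]
```

View pics/sidez.png

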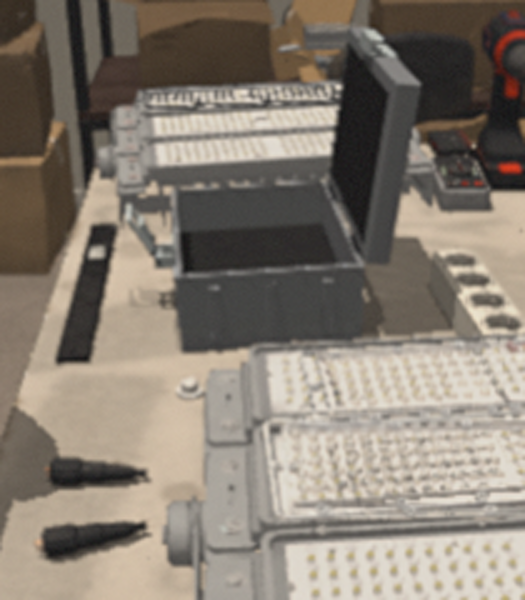

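```bash
cat >> h.py <<'E'
CC=np.array([543.9,94.8]); AY=np.array([-.0793,.9969]); AX=np.array([.9969,.0793])
def case(x,y,z=None):
    p=CC+AX*x+AY*y; return p if z is None else np.r_[p,z]
def down(d):
    d=np.array(d,float)/np.linalg.norm(d); return np.array([[-d[1],d[0],0],[d[0],d[1],0],[0,0,-1]]).T
def pick(xy,d,z,up=170):
    R=down(d); open_gripper(); movep([*xy,up],R); movel([*xy,40],max_speed=250); movel([*xy,z],max_speed=80); clamp()
    g0=read_state()['finger_gap']; movel([*xy,up],max_speed=200); s=read_state(); print('pick gap',round(g0,1),round(s['finger_gap'],1),s['time']); return s['finger_gap']
def place(xy,d,z,up=170):
    movep([*xy,up],down(d)); print('over gap',round(read_state()['finger_gap'],1)); movel([*xy,70+z-32],max_speed=200)
    hit=movel([*xy,z],max_speed=50,guard=12); s=read_state(); print('down gap',round(s['finger_gap'],1),hit,s['eef_pos'].round(1)); open_gripper(); movel([*xy,up],max_speed=200); print(read_state()['time'])
E
python3 - <<'E'
from h import *
c=shot('side'); print('spot',onz(c,[(265,209),(258,205),(281,244)],0).round(0).tolist())
c=shot('top'); print('blind',onz(c,[(311.9,244.5)],6).round(1)); im=c['image'][225:262,295:330]
print(cv2.HoughCircles(cv2.resize(cv2.cvtColor(im,6),None,fx=8,fy=8,interpolation=2),cv2.HOUGH_GRADIENT,1,100,param1=80,param2=15,minRadius=25,maxRadius=60))
W=blob(c,(510,640,-170,-35),dark,20)[0]; p,l,a=rect(W); d=np.array([-a[1],a[0]])
for dd in (d,-d):
    for e in (AY,-AY): print([ (lambda q: None if q is None else q[-1].round(2))(inverse_kinematics(x,down(y))) for x,y in(([*p,170],dd),([*p,3],dd),(case(0,48,170),e),(case(0,48,35),e))])
E
```

```text
spot [[423.0, 90.0, 0.0], [402.0, 115.0, 0.0], [473.0, -87.0, 0.0]]
blind [[472.7 -95.6   6. ]]
None
[np.float64(-0.13), np.float64(-0.28), np.float64(0.75), np.float64(0.59)]
[np.float64(-0.13), np.float64(-0.28), np.float64(-2.15), np.float64(-2.11)]
[np.float64(-2.47), np.float64(-2.51), np.float64(0.75), np.float64(0.59)]
[np.float64(-2.47), np.float64(-2.51), np.float64(-2.15), np.float64(-2.11)]
```

```bash
python3 - <<'E'
from h import *
c=shot('top')
W=blob(c,(510,640,-170,-35),dark,20)[0]; p,l,a=rect(W); d=np.array([-a[1],a[0]]); d=d*np.sign(d[0])
print(p,l,d)
g=pick(p,d,3)
if abs(g-58)<4: place(case(0,48),AY,36)
c=shot('top'); cv2.imwrite('pics/t1.png',cv2.resize(c['image'][120:310,145:415],None,fx=2.9,fy=2.9,interpolation=2))
for W in blob(c,(350,480,-330,-150),dark,11): r=rect(W); print(r[0].round(1),np.round(r[1],1),r[2].round(3))
E
```

```text
[572.322   -92.86755] [np.float32(54.27247), np.float32(85.58432)] [0.9870084  0.16066884]
pick gap 50.8 50.8 5.4833
[ 417.8 -231.1] [ 63.  203.8] [ 0.4   -0.917]
```

View pics/t1.png

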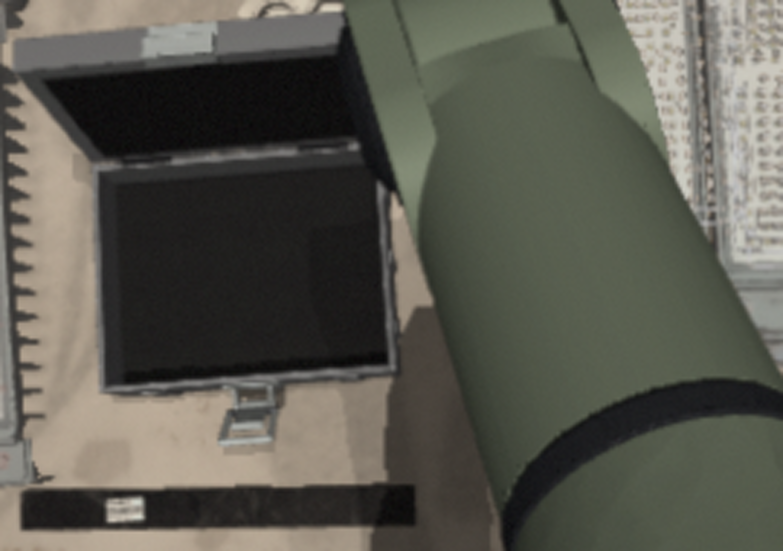

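The arm hides the right side of that top picture, and nothing is in the case yet. The gap holds steady at 50.8, so I'll check the grasp from the side.

```bash
python3 - <<'E'
from h import *
movep(case(0,48,170),down(AY)); print(read_state()['finger_gap'])
c=shot('side'); u,v=proj(c,case(0,48,165))[0].astype(int); print(u,v); cv2.imwrite('pics/s1.png',cv2.resize(c['image'][v-70:v+80,u-100:u+100],None,fx=3.5,fy=3.5,interpolation=2))
E
```

```text
50.80799260936975
306 143
```

View pics/s1.png

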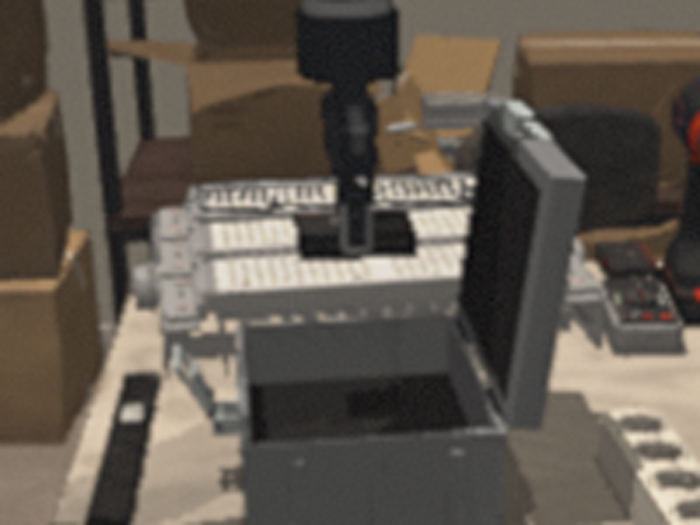

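The side view shows the bit case held level between the fingers at crop (357,233), over the open case. I'll place it and take the first lead plug.

```bash
cat >> h.py <<'E'
def plugs(c): return [rect(W) for W in blob(c,(340,480,-380,-140),dark,11) if 60<rect(W)[1][1]<95]
def take_plug(k):
    c=shot('top'); L=plugs(c)
    for r in L: print('plug',r[0].round(1),np.round(r[1],1),r[2].round(3))
    p,l,a=sorted(L,key=lambda r:-r[0][1])[0]; q=p-8*a
    return q,np.array([a[1],-a[0]])
E
python3 - <<'E'
from h import *
place(case(0,48),AY,36)
q,d=take_plug(0); g=pick(q,d,3)
c=shot('side'); u,v=proj(c,[*q,165])[0].astype(int); cv2.imwrite('pics/s2.png',cv2.resize(c['image'][max(0,v-80):v+100,u-60:u+180],None,fx=3,fy=3,interpolation=2))
E
```

```text
over gap 50.4
down gap 50.7 True [539.6 142.6  35.6]
9.4333
plug [ 408.9 -293.5] [21.4 74. ] [0.936 0.351]
pick gap 20.7 20.3 14.275
```

View pics/s2.png

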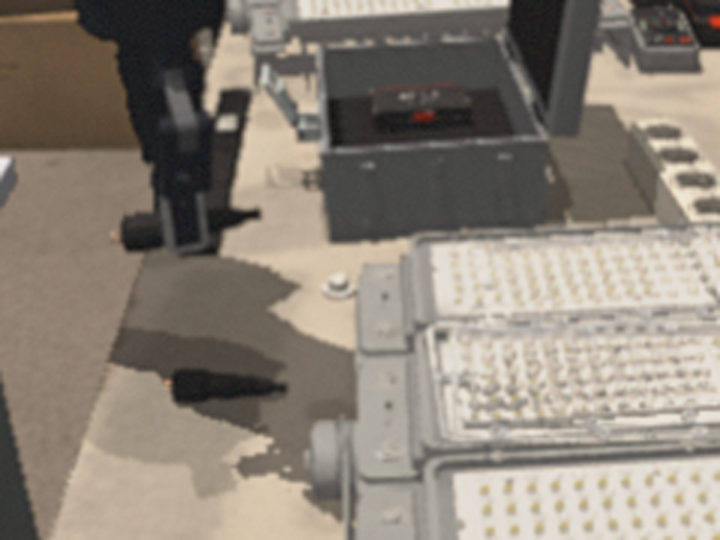

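The side view shows the bit case flat in the case and the plug held level, with the other plug still on the table at crop (225,385). I'll place this one in the far slot.

```bash
python3 - <<'E'
from h import *
place(case(33,-48),-AY,36)
c=shot('top'); cv2.imwrite('pics/t2.png',cv2.resize(c['image'][120:310,145:415],None,fx=2.9,fy=2.9,interpolation=2))
for r in plugs(c): print(r)
P=cloud(c)
for nm,th in(('in case',45),):
  q=P.reshape(-1,3); w=(q[:,:2]-CC)@np.c_[AX,AY]; m=(abs(w[:,0])<80)&(abs(w[:,1])<105)&(q[:,2]>45)&(q[:,2]<64); print(np.c_[w[m],q[m,2]].round(0)[::12].tolist())
E
```

```text
over gap 20.5
down gap 20.5 True [580.1  49.6  35.5]
18.6333
(array([ 404.1695 , -219.89925], dtype=float32), [np.float32(21.371033), np.float32(75.39471)], array([ 0.99978155, -0.02090277], dtype=float32))
[]
```

View pics/t2.png

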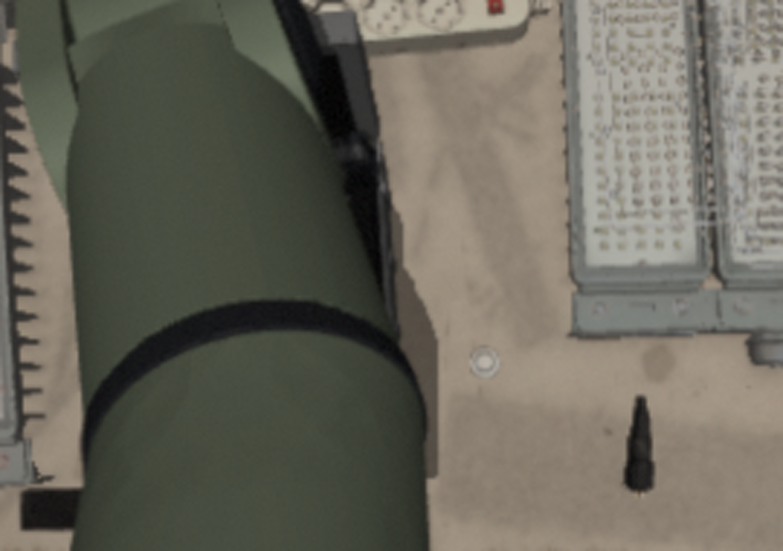

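The top view shows the second plug at crop (640,445) and the blind plug at (484,361); the arm hides the case. I'll pick the second plug next and look into the case before placing it.

```bash
python3 - <<'E'
from h import *
q,d=take_plug(0); g=pick(q,d,3)
c=shot('top'); P=cloud(c).reshape(-1,3); w=(P[:,:2]-CC)@np.c_[AX,AY]
im=c['image'].copy()
cv2.imwrite('pics/t3.png',cv2.resize(cv2.convertScaleAbs(im[155:275,165:300],alpha=2.2,beta=10),None,fx=4.5,fy=4.5,interpolation=2))
m=(abs(w[:,0])<82)&(abs(w[:,1])<107)&(P[:,2]>43)&(P[:,2]<70); k=w[m]
b=k[k[:,1]<-20]; a=k[k[:,1]>5]
for n,s in(('plug',b),('bit',a)): print(n,len(s),*( (rect(s)[:3]) if len(s)>8 else []))
E
```

```text
plug [ 404.2 -219.9] [21.4 75.4] [ 1.    -0.021]
pick gap 20.1 20.4 23.0833
plug 205 [ 41.049538 -58.152985] [np.float32(41.848534), np.float32(85.350914)] [ 0.99685353 -0.07926548]
bit 880 [19.976376 48.746246] [np.float32(58.60612), np.float32(123.94242)] [0.9999993  0.00121071]
```

View pics/t3.png

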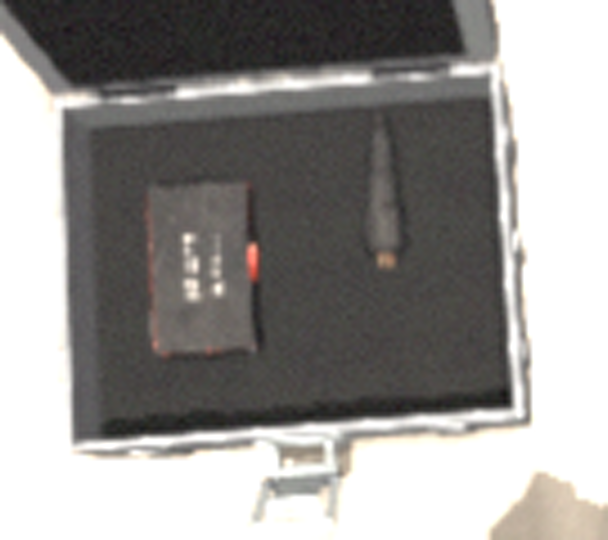

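The brightened crop shows the bit case flat on the left and the first plug on the right, from its tip at crop (380,112) to its pins at (387,268). The dark mask missed the pins, so I'll compute the true extents before placing the second plug.

```bash
python3 - <<'E'
from h import *
c=shot('top'); f=lambda u,v:(165+u/4.5,155+v/4.5)
for z,pts in((43,[f(380,112),f(387,268),f(385,250)]),(54,[f(150,183),f(248,183),f(255,350),f(155,352)]),(32,[f(510,402),f(105,432)]),(85,[f(512,408),f(85,436)])):
    print(z,((onz(c,pts,z)[:,:2]-CC)@np.c_[AX,AY]).round(1).tolist())
E
```

```text
43 [[76.1, -49.4], [-6.8, -47.8], [2.7, -47.4]]
54 [[46.5, 71.6], [42.1, 20.3], [-44.9, 21.4], [-41.8, 73.1]]
32 [[-80.7, -105.7], [-79.2, 107.1]]
85 [[-87.2, -109.8], [-84.0, 102.9]]
```

```bash
python3 - <<'E'
from h import *
a=np.cos(.35)*AX+np.sin(.35)*AY; d=np.array([a[1],-a[0]])
place(case(-47.2,-46.5),d,36)
c=shot('top'); im=c['image'][225:262,295:330]; gr=cv2.cvtColor(im,6); m=(gr>np.median(gr)+20).astype(np.uint8)
k=max(cv2.findContours(m,0,1)[0],key=cv2.contourArea); (u,v),r=cv2.minEnclosingCircle(k); print('blind px',u+295,v+225,r)
p=onz(c,[(u+295,v+225)],8)[0]; p2=onz(c,[(311.9,244.5)],8)[0]; print(p,p2)
q=p2[:2] if np.linalg.norm(p-p2)>6 else p[:2]
g=pick(q,AX,2)
c=shot('top'); cv2.imwrite('pics/t4.png',cv2.resize(cv2.convertScaleAbs(c['image'][155:275,165:345],alpha=2.2,beta=10),None,fx=4.2,fy=4.2,interpolation=2))
E
```

```text
over gap 20.5
down gap 20.2 True [500.   44.7  35.4]
27.1667
blind px 312.0 244.5 2.061652660369873
[472.5854639  -95.86715292   8.        ] [472.58674037 -95.62801252   8.        ]
pick gap 18.6 18.6 31.6417
```

View pics/t4.png

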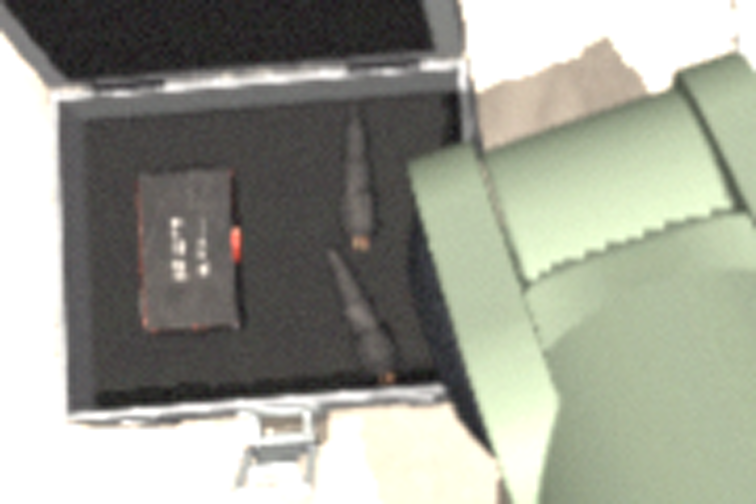

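The crop shows both plugs in the case without touching, the second yawed with its tip at (332,252), and the middle lane is free. I'll put the blind plug there.

```bash
python3 - <<'E'
from h import *
place(case(5,-6),AX,35)
open_gripper(); movep([420,-220,230],down([0.1,-1]))
c=shot('top'); print(read_state()['time'])
a=cv2.resize(cv2.convertScaleAbs(c['image'][125:280,160:300],alpha=2,beta=10),None,fx=3.6,fy=3.6,interpolation=2)
s=shot('side'); b=cv2.resize(s['image'][100:255,225:385],None,fx=2.9,fy=2.9,interpolation=2); h=558
b=cv2.copyMakeBorder(b,0,max(0,a.shape[0]-b.shape[0]),0,0,0); o=np.hstack([a,b]); o=cv2.resize(o,None,fx=.8,fy=.8); print(o.shape); cv2.imwrite('pics/t5.png',o)
for n,cc in(('top',c),('side',s)):
    P=cloud(cc).reshape(-1,3); k=np.c_[(P[:,:2]-CC)@np.c_[AX,AY],P[:,2]]
    m=(k[:,0]>60)&(k[:,0]<180)&(k[:,2]>120)&(abs(k[:,1])<112); print(n,'lid',np.percentile(k[m],[2,50,98],axis=0).round(0).tolist())
    # lid line: x vs z of free edge, plus fit of inner face
    for z in range(130,290,20):
        s_=k[m&(abs(k[:,2]-z)<6)]; print(z,len(s_),np.percentile(s_[:,0],[3,50,97]).round(0) if len(s_)>5 else '')
    l=(k[:,0]<-100)&(k[:,0]>-150)&(abs(k[:,1])<24)&(k[:,2]>45); 
    print('latch',[ (int(y),*np.round(k[l&(abs(k[:,2]-y)<4)].mean(0),0)) for y in range(50,116,8) if (l&(abs(k[:,2]-y)<4)).sum()>1])
E
```

```text
over gap 18.5
down gap 18.3 True [548.9  89.2  34.4]
35.4167
36.9667
(446, 774, 3)
top lid [[93.0, -107.0, 125.0], [107.0, -3.0, 229.0], [135.0, 107.0, 279.0]]
130 219 [92. 94. 96.]
150 226 [95. 97. 99.]
170 247 [ 98.  99. 102.]
190 255 [100. 102. 104.]
210 282 [103. 105. 107.]
230 293 [106. 108. 110.]
250 323 [109. 111. 114.]
270 164 [107. 114. 131.]
latch [(50, np.float64(-102.0), np.float64(-2.0), np.float64(48.0)), (58, np.float64(-106.0), np.float64(-1.0), np.float64(59.0)), (66, np.float64(-111.0), np.float64(-1.0), np.float64(66.0)), (74, np.float64(-114.0), np.float64(-2.0), np.float64(73.0)), (82, np.float64(-119.0), np.float64(0.0), np.float64(82.0)), (90, np.float64(-123.0), np.float64(-1.0), np.float64(90.0)), (98, np.float64(-125.0), np.float64(-1.0), np.float64(97.0)), (106, np.float64(-135.0), np.float64(0.0), np.float64(106.0)), (114, np.float64(-134.0), np.float64(-15.0), np.float64(111.0))]
side lid [[92.0, -108.0, 124.0], [103.0, -23.0, 207.0], [130.0, 104.0, 277.0]]
130 83 [92. 93. 94.]
150 92 [94. 96. 97.]
170 91 [ 97.  98. 100.]
190 91 [100. 101. 103.]
210 94 [103. 104. 105.]
230 101 [105. 107. 108.]
250 110 [108. 110. 112.]
270 35 [106. 107. 119.]
latch [(50, np.float64(-106.0), np.float64(-10.0), np.float64(51.0)), (58, np.float64(-107.0), np.float64(-5.0), np.float64(57.0)), (66, np.float64(-115.0), np.float64(-7.0), np.float64(67.0)), (74, np.float64(-119.0), np.float64(-11.0), np.float64(75.0)), (82, np.float64(-122.0), np.float64(-13.0), np.float64(82.0)), (90, np.float64(-128.0), np.float64(-6.0), np.float64(90.0)), (98, np.float64(-131.0), np.float64(-4.0), np.float64(97.0)), (106, np.float64(-136.0), np.float64(-9.0), np.float64(105.0))]
```

View pics/t5.png

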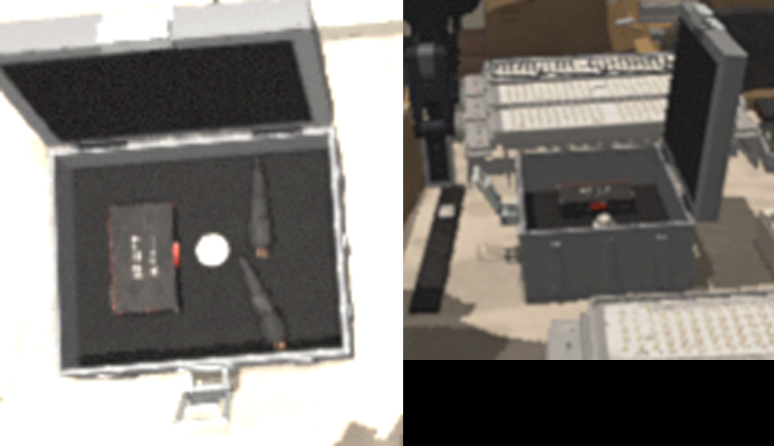

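All four spares lie apart and flat in the case: bit case at (143,258), blind plug at (212,249), plugs at (260,208) and (263,300). The lid stands at about 1.72 rad; I'll close it next.

```bash
python3 - <<'E'
from h import *
R=down(-AY); clamp()
def tgt(th,r=150,h=0): return case(90-r*np.cos(th)+(25+h)*np.sin(th)+11, 0, 85+r*np.sin(th)+(25+h)*np.cos(th))
s=tgt(1.75,h=14)
print([inverse_kinematics(p,R) is not None for p in(case(s@[0,0,0]+160,0,370),s,tgt(.8),tgt(0))])
x=s.copy(); x[2]=370
movel([420,-220,370],max_speed=250); movep(x,R); movel(s,max_speed=150)
f0=read_state()['ft_force']
for th in np.arange(1.72,0.0,-.1):
    hit=movel(tgt(th),max_speed=90,guard=25); f=read_state()['ft_force']-f0
    if hit: print('hit',th,f.round(1),read_state()['eef_pos'].round(1)); break
print(th,f.round(1),read_state()['eef_pos'].round(1),read_state()['time'])
E
```

```text
[True, True, True, True]
0.019999999999998463 [ 0.4  1.  -1.1] [495.5  91.  113. ] 46.95
```

```bash
python3 - <<'E'
from h import *
p=read_state()['eef_pos']; f0=read_state()['ft_force']
h=movel([p[0]-12,p[1]-1,103],max_speed=15,guard=18); s=read_state(); print(h,s['eef_pos'].round(1),(s['ft_force']-f0).round(1))
movel([p[0]-12,p[1]-1,170]); movel([420,-200,250],max_speed=250)
print(read_state()['time'])
c=shot('top'); sd=shot('side')
a=cv2.resize(c['image'][150:290,165:305],None,fx=2.8,fy=2.8,interpolation=2); b=cv2.resize(sd['image'][140:240,240:340],None,fx=3.92,fy=3.92,interpolation=2); cv2.imwrite('pics/t6.png',np.hstack([a,b]))
for n,cc in(('top',c),('side',sd)):
    P=cloud(cc).reshape(-1,3); k=np.c_[(P[:,:2]-CC)@np.c_[AX,AY],P[:,2]]
    m=(abs(k[:,0])<80)&(abs(k[:,1])<105)&(k[:,2]>70); A=np.c_[k[m,:2],np.ones(m.sum())]; print(n,m.sum(),np.linalg.lstsq(A,k[m,2],rcond=None)[0])
    q=P[(k[:,2]>100)&(k[:,2]<125)&(abs(k[:,0])<110)&(abs(k[:,1])<125)]; print(rect(q[:,:2]))
    l=(k[:,0]<-100)&(k[:,0]>-150)&(abs(k[:,1])<24)&(k[:,2]>45)
    print('latch',[ tuple(np.round(np.r_[k[l&(abs(k[:,2]-y)<4)].mean(0)],0).astype(int).tolist()) for y in range(50,116,8) if (l&(abs(k[:,2]-y)<4)).sum()>1])
E
```

```text
True [492.   90.7 109.9] [-2.5 -1.5 11.1]
49.45
top 6822 [-1.85441154e-03  3.72884826e-04  1.10251532e+02]
(array([542.0486 ,  94.64174], dtype=float32), [np.float32(181.41544), np.float32(229.74654)], array([ 0.07593127, -0.9971131 ], dtype=float32))
latch [(-108, -1, 59), (-112, -2, 67), (-114, 0, 74), (-111, -1, 82), (-113, 0, 91), (-122, -1, 96), (-135, -1, 106), (-135, 13, 110)]
side 1881 [-1.04742966e-03 -3.06301321e-03  1.08633208e+02]
(array([540.7523  ,  90.933044], dtype=float32), [np.float32(179.91061), np.float32(232.88805)], array([ 0.07645642, -0.9970729 ], dtype=float32))
latch [(-106, -9, 50), (-107, -5, 57), (-115, -7, 66), (-117, -13, 75), (-114, -9, 82), (-123, -6, 91), (-131, -5, 97), (-136, -2, 105)]
```

View pics/t6.png

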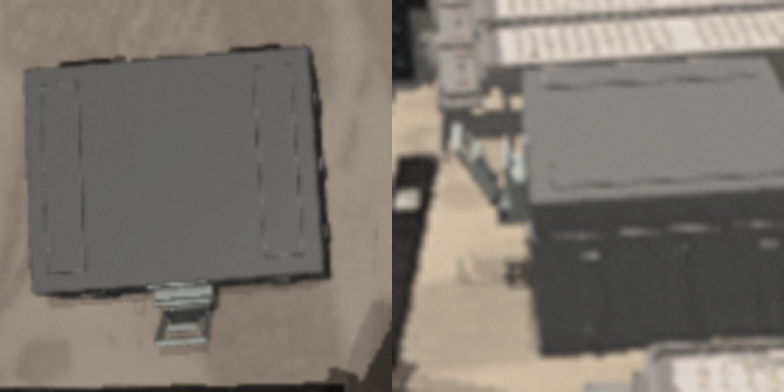

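The lid is shut: level to about 0.002 rad at z = 110. The claw still leans out at left crop (180,340). I'll check which tool tilts can be reached for the latch.

```bash
cat >> h.py <<'E'
CC=np.array([542.0,94.0]); AY=np.array([-.0762,.9971]); AX=np.array([.9971,.0762])
def tilt(ph,sg=-1):
    "tool leaning forward by ph (0 = down), fingers closing along case y"
    X=np.r_[AX,0]; Z=np.array([0,0,1.]); z=X*np.sin(ph)-Z*np.cos(ph); y=sg*np.r_[AY,0]; return np.c_[np.cross(y,z),y,z]
E
python3 - <<'E'
from h import *
for ph in(0,.2,.4,.6,.8,1.0,1.2):
  for sg in(-1,1): print(ph,sg,[(lambda q: None if q is None else float(q[-1].round(2)))(inverse_kinematics(case(*p),tilt(ph,sg))) for p in((-165,0,180),(-165,0,101),(-111,0,101),(-126,0,88),(-155,0,60),(-150,0,54),(-130,0,20),(-112,0,8))])
print(read_state()['qpos'])
E
```

```text
0 -1 [-2.2, -2.4, -2.32, -2.36, -2.45, -2.45, -2.46, -2.44]
0 1 [0.61, 0.41, 0.46, 0.42, 0.32, 0.31, 0.26, 0.27]
0.2 -1 [-2.42, None, -2.51, -2.31, None, None, 0.16, 0.14]
0.2 1 [0.49, 0.08, 0.19, 0.1, -0.13, -0.15, -0.24, -0.22]
0.4 -1 [None, None, None, None, None, None, None, None]
0.4 1 [None, None, None, None, None, None, None, None]
0.6 -1 [None, None, None, None, None, None, None, None]
0.6 1 [None, None, None, None, None, None, None, None]
0.8 -1 [None, None, None, None, None, None, None, None]
0.8 1 [None, None, None, None, None, None, None, None]
1.0 -1 [None, None, None, None, None, None, None, None]
1.0 1 [None, None, None, None, None, None, None, None]
1.2 -1 [None, None, None, None, None, None, None, None]
1.2 1 [None, None, None, None, None, None, None, None]
[ 0.83506299  0.29277341 -0.62989005  1.9595895   0.20888418  0.95248229
 -1.38629455]
```

```bash
cat >> h.py <<'E'
def tiltx(ph,sg=1):
    "same lean, fingers closing along the case x"
    X=np.r_[AX,0]; Z=np.array([0,0,1.]); z=X*np.sin(ph)-Z*np.cos(ph); y=sg*(X*np.cos(ph)+Z*np.sin(ph)); return np.c_[np.cross(y,z),y,z]
E
python3 - <<'E'
from h import *
for ph in(-.2,-.1,0,.1,.2,.3):
  for sg in(-1,1): print(ph,sg,[(lambda q: None if q is None else float(q[-1].round(2)))(inverse_kinematics(case(x,0,z),tiltx(ph,sg))) for z in(3,15,90) for x in (-205,-195,-185,-175,-165)])
print(ph,[inverse_kinematics(case(-155,0,z),tiltx(.3)) is not None for z in(20,60,100)])
E
```

```text
-0.2 -1 [-2.46, -2.49, -2.31, -2.33, -2.35, -2.32, -2.34, -2.35, -2.37, -2.39, -2.44, -2.45, -2.45, -2.46, -2.46]
-0.2 1 [-0.95, -0.92, -0.89, -0.87, -0.86, -0.94, -0.91, -0.89, -0.87, -0.86, -0.86, -0.85, -0.84, -0.83, -0.81]
-0.1 -1 [-2.27, -2.31, -2.34, -2.37, -2.4, -2.35, -2.38, -2.41, -2.44, -2.46, -2.39, -2.39, -2.4, -2.4, -2.41]
-0.1 1 [-1.07, -1.03, -1.01, -0.98, -0.95, -1.05, -1.01, -0.98, -0.96, -0.93, -0.94, -0.92, -0.91, -0.89, -0.87]
0 -1 [1.5, 1.52, -2.25, -2.32, -2.38, 1.52, -2.33, -2.4, -2.45, -2.5, 1.8, -2.3, -2.31, -2.31, -2.32]
0 1 [-1.33, -1.25, -1.2, -1.17, -1.13, -1.25, -1.21, -1.17, -1.13, -1.1, -1.05, -1.03, -1.0, -0.98, -0.95]
0.1 -1 [None, None, None, None, 1.35, None, None, None, None, 1.47, None, None, 1.67, 1.69, -2.38]
0.1 1 [None, None, None, None, -1.79, None, None, None, None, -1.59, None, None, -1.16, -1.12, -1.08]
0.2 -1 [None, None, None, None, None, None, None, None, None, None, None, None, None, None, None]
0.2 1 [None, None, None, None, None, None, None, None, None, None, None, None, None, None, None]
0.3 -1 [None, None, None, None, None, None, None, None, None, None, None, None, None, None, None]
0.3 1 [None, None, None, None, None, None, None, None, None, None, None, None, None, None, None]
0.3 [False, False, False]
```

Vertical poses with the fingers closing along case x can be reached everywhere needed. First step: push the claw over the lip with closed fingers.

```bash
python3 - <<'E'
from h import *
R=tiltx(0); print(read_state()['finger_gap'])
movep(case(-170,0,200),R); movel(case(-170,0,101.5)); f0=read_state()['ft_force']
h=movel(case(-115,0,101.5),max_speed=40,guard=8); s=read_state(); print(h,((s['eef_pos'][:2]-CC)@np.c_[AX,AY]).round(1),s['eef_pos'][2],(s['ft_force']-f0).round(1))
wait(.3); movel(case(-170,0,101.5)); movel(case(-170,0,200),max_speed=250); movel([380,-200,250],max_speed=250)
c=shot('top'); sd=shot('side'); print(read_state()['time'])
a=cv2.resize(c['image'][225:285,195:265],None,fx=5.6,fy=5.6,interpolation=2); b=cv2.resize(sd['image'][150:210,245:315],None,fx=5.6,fy=5.6,interpolation=2); cv2.imwrite('pics/t7.png',np.hstack([a,b]))
for cc in(c,sd):
    P=cloud(cc).reshape(-1,3); k=np.c_[(P[:,:2]-CC)@np.c_[AX,AY],P[:,2]]; l=(k[:,0]<-92)&(k[:,0]>-150)&(abs(k[:,1])<24)&(k[:,2]>45)
    print('latch',[ tuple(np.round(np.r_[k[l&(abs(k[:,2]-y)<4)].mean(0)],0).astype(int).tolist()) for y in range(50,116,8) if (l&(abs(k[:,2]-y)<4)).sum()>1])
E
```

```text
0.35564495039368205
True [-1.417e+02  1.000e-01] 101.63383658082456 [-8.6 -2.3 18.8]
54.8667
latch [(-106, -2, 58), (-109, -2, 67), (-112, -1, 73), (-102, 1, 82), (-109, 0, 91), (-120, -1, 97), (-132, 0, 107), (-133, -12, 111)]
latch [(-101, -7, 50), (-103, -6, 57), (-111, -10, 66), (-114, -10, 74), (-106, -6, 81), (-117, -8, 90), (-129, -6, 97), (-133, -6, 105)]
```

View pics/t7.png

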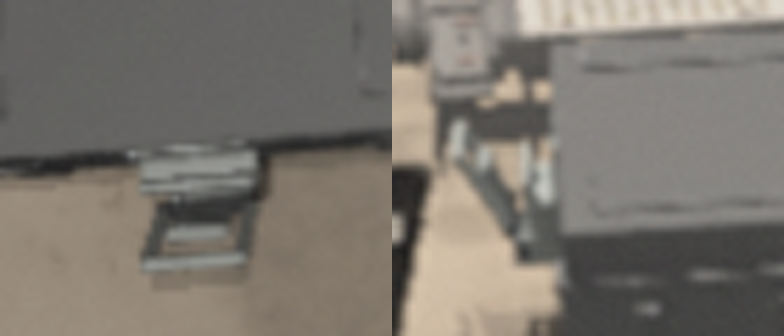

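The guard stopped the push at X = -141.7 on an upward force, and the claw still leans out: right crop, bar at (457,130), lever tip at (483,155). I'll measure both heights by casting rays onto their side planes.

```bash
python3 - <<'E'
from h import *
c=shot('side')
def ony(u,v,yc):
    o,d=ray(c,[(245+(u-392)/5.6,150+v/5.6)]); d=d[0]; n=np.r_[AY,0]; t=((np.r_[CC,0]@n)+yc-o@n)/(d@n); p=o+t*d; return np.r_[(p[:2]-CC)@AX,p[2]].round(1)
for n,u,v,y in(('bar top',458,122,-18),('bar low',457,150,-18),('lev top',483,148,-12),('lev',487,168,-12),('pivot',525,245,-12),('lip top',525,140,-23),('lip',525,190,-23),('plate top',543,160,-23)): print(n,ony(u,v,y))
t=shot('top')
def onz2(u,v,z): return ((onz(t,[(195+u/5.6,225+v/5.6)],z)[0][:2]-CC)@np.c_[AX,AY]).round(1)
print('bar',onz2(195,264,108),'levtip',onz2(196,233,95),'lip',onz2(200,188,93),'lidfront',onz2(200,150,108))
E
```

```text
bar top [-131.1  119.5]
bar low [-132.7  105.8]
lev top [-121.1  103.5]
lev [-120.    93.4]
pivot [-105.3   53.1]
lip top [-101.6  110.8]
lip [-103.3   86.1]
plate top [-94.1 100.4]
bar [-134.9   -1.3] levtip [-1.228e+02 -1.000e-01] lip [-105.4   -2.4] lidfront [-91.4  -5.9]
```

```bash
python3 - <<'E'
from h import *
R=tiltx(0); f0=None
def st(t):
    s=read_state(); print(t,((s['eef_pos'][:2]-CC)@AX).round(1),s['eef_pos'][2].round(1),(s['ft_force']-f0).round(1))
movep(case(-172,0,200),R); movel(case(-172,0,95)); f0=read_state()['ft_force']
h=movel(case(-144,0,95),max_speed=40,guard=6); st(h)
if not h:
    h=movel(case(-144,0,101),max_speed=40,guard=6); st(h)
    h=movel(case(-116,0,101),max_speed=40,guard=6); st(h)
wait(.3); s=read_state()['eef_pos']; x=(s[:2]-CC)@AX
c=shot('side'); b=cv2.resize(c['image'][130:210,235:325],None,fx=4.5,fy=4.5,interpolation=2)
movel(case(-172,0,101)); movel(case(-172,0,200),max_speed=250); movel([380,-200,250],max_speed=250)
sd=shot('side'); b2=cv2.resize(sd['image'][150:210,255:315],None,fx=6,fy=6,interpolation=2)
cv2.imwrite('pics/t8.png',np.hstack([b[:360],b2[:360]])[:, :790]); print(read_state()['time'])
E
```

```text
True -148.2 95.0 [-0.8  0.3 -0.7]
60.1333
```

View pics/t8.png

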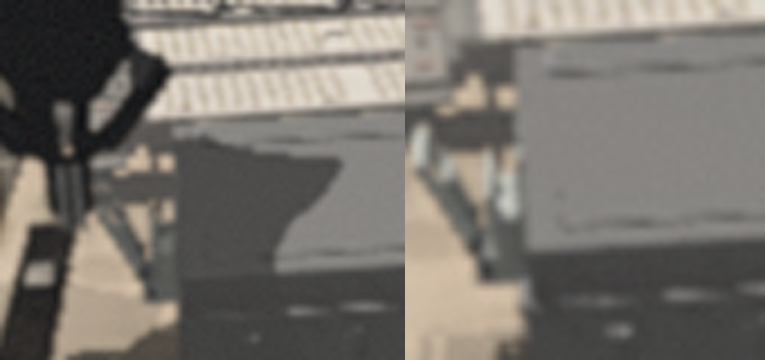

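The left crop shows the closed fingertips are narrow, about ±9 mm in x, and the 6 N guard tripped on motion transients. The claw hasn't moved, so I'll retry with corrected offsets.

```bash
python3 - <<'E'
from h import *
R=tiltx(0)
def st(t):
    s=read_state(); print(t,((s['eef_pos'][:2]-CC)@AX).round(1),s['eef_pos'][2].round(1),(s['ft_force']-f0).round(1))
movep(case(-172,0,200),R); movel(case(-172,0,94.5)); wait(.2); f0=read_state()['ft_force']
h=movel(case(-138,0,94.5),max_speed=30,guard=14); st(h)
if not h:
    h=movel(case(-138,0,100.5),max_speed=30,guard=14); st(h)
    h=movel(case(-111,0,100.5),max_speed=30,guard=14); st(h)
wait(.2); c=shot('side'); b=cv2.resize(c['image'][130:210,235:325],None,fx=4.5,fy=4.5,interpolation=2)
movel(case(-172,0,100.5)); movel(case(-172,0,200),max_speed=250); movel([380,-200,250],max_speed=250)
sd=shot('side'); b2=cv2.resize(sd['image'][150:210,255:315],None,fx=6,fy=6,interpolation=2)
cv2.imwrite('pics/t9.png',np.hstack([b[:360],b2[:360]])[:, :790]); print(read_state()['time'])
E
```

```text
False -138.1 94.5 [-0.8  0.6 -0.5]
False -137.9 100.7 [-0.1 -0.4  0.4]
False -111.2 100.5 [ 0.5  0.5 -0.6]
67.7917
```

View pics/t9.png

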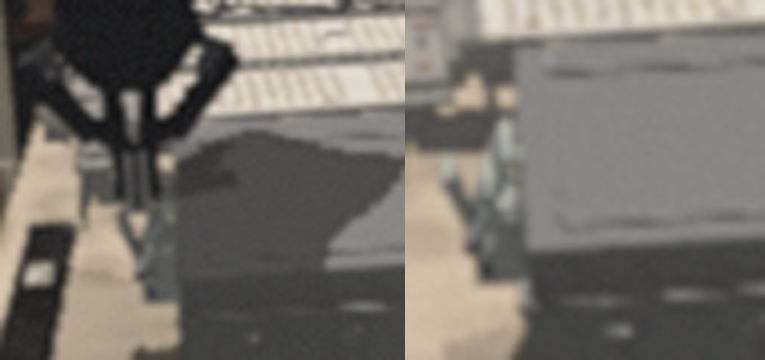

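The claw now leans on the lid front: bar at right crop (507,130), free lever tip at (448,165). Next I'll push the lever out and down from above with the fingers closing along y, checking which forward tilt can be reached.

```bash
python3 - <<'E'
from h import *
for ph in(.2,.25,.3,.35): print(ph,[inverse_kinematics(case(*p),tilt(ph,1)) is not None for p in((-172,0,130),(-125,0,130),(-125,0,97),(-155,0,60),(-150,0,29),(-165,0,45),(-165,0,20),(-136,0,20),(-136,0,27),(-119,0,27))])
ph=.15; R=tilt(ph,1)
movep(case(-128,0,180),R); 
L=lambda a,dx=-3,dz=3:case(-108-42*np.sin(a)+dx,0,54+42*np.cos(a)+dz)
p=L(.36,-4,14); movel(p); wait(.2); f0=read_state()['ft_force']
for a in np.r_[.36,np.arange(.5,2.21,.15)]:
    h=movel(L(a,-5,3),max_speed=60,guard=18); s=read_state(); f=s['ft_force']-f0; print(round(a,2),h,f.round(1))
    if h: break
c=shot('side'); b=cv2.resize(c['image'][130:230,235:325],None,fx=4.5,fy=4.5,interpolation=2); cv2.imwrite('pics/t10.png',b)
print(read_state()['time'])
E
```

```text
0.2 [True, True, True, False, False, False, False, True, True, True]
0.25 [False, True, True, False, False, False, False, False, False, True]
0.3 [False, True, True, False, False, False, False, False, False, False]
0.35 [False, False, False, False, False, False, False, False, False, False]
0.36 False [ 0.3  0.4 -0.8]
0.5 False [-2.7 -0.3  3.5]
0.65 False [-9.1 -0.7 10.5]
0.8 False [-13.6  -0.2  13.6]
0.95 False [ 0.6  0.6 -0.6]
1.1 False [0.3 1.3 0.3]
1.25 False [-0.2 -0.3 -0.1]
1.4 False [0.2 0.4 0.6]
1.55 False [ 0.8  0.1 -0.4]
1.7 False [ 0.3 -0.9 -0.3]
1.85 False [ 0.2 -0.3 -1.4]
2.0 False [ 0.6  1.5 -0.5]
2.15 False [-0.3  0.9 -0.6]
73.2333
```

View pics/t10.png

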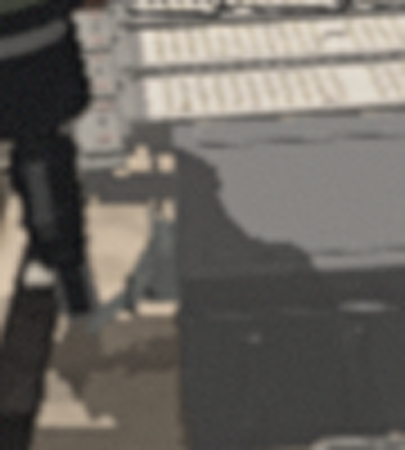

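The side crop shows the lever swung out below horizontal (tip near (95,322)), with the claw legs still up at the keeper (160,215). I've now viewed 16 pictures, which is over the limit of 14, so I'll view no more and work from numbers.

```bash
python3 - <<'E'
from h import *
for ph in(.05,.1,.15): print(ph,[inverse_kinematics(case(*p),tilt(ph,1)) is not None for p in((-170,0,45),(-170,0,20),(-165,0,20),(-155,0,20),(-145,0,20))])
R=tilt(.15,1); p=read_state()['eef_pos']; movel(p+[0,0,80],max_speed=200); movel([380,-200,250],max_speed=250)
for n in('top','side'):
    c=shot(n); P=cloud(c).reshape(-1,3); k=np.c_[(P[:,:2]-CC)@np.c_[AX,AY],P[:,2]]; l=(k[:,0]<-93)&(k[:,0]>-165)&(abs(k[:,1])<24)&(k[:,2]>8)
    print(n,[ (x,int(m.sum()),*np.round(np.percentile(k[m,2],[5,50,95])).astype(int).tolist()) for x in range(-160,-92,5) for m in [l&(abs(k[:,0]-x)<2.5)] if m.sum()>1])
print(read_state()['time'])
E
```

```text
0.05 [True, True, True, True, True]
0.1 [True, True, True, True, True]
0.15 [False, False, True, True, True]
top [(-145, 11, 29, 32, 36), (-140, 22, 31, 34, 36), (-135, 24, 33, 37, 40), (-130, 23, 38, 40, 45), (-125, 24, 40, 44, 47), (-120, 37, 44, 47, 51), (-115, 39, 48, 51, 59), (-110, 39, 51, 58, 68), (-105, 59, 56, 72, 94), (-100, 44, 80, 88, 94), (-95, 42, 83, 87, 89)]
side [(-145, 11, 28, 31, 32), (-140, 10, 31, 33, 35), (-135, 6, 35, 36, 38), (-130, 10, 38, 40, 42), (-125, 13, 41, 43, 45), (-120, 20, 43, 48, 54), (-115, 12, 50, 54, 60), (-110, 26, 47, 60, 69), (-105, 35, 48, 75, 91), (-100, 31, 49, 59, 86), (-95, 35, 48, 59, 86)]
75.825
```

The clouds put the lever at about 2.12 rad and the bar's top at z of about 88 in the groove (floor at 82), so the claw is hooked. Now the final push.

```bash
python3 - <<'E'
from h import *
def st(t):
    s=read_state(); print(t,((s['eef_pos'][:2]-CC)@AX).round(1),s['eef_pos'][2].round(1),(s['ft_force']-f0).round(1))
print(read_state()['finger_gap'])
movep(case(-170,0,130),tilt(.1,1)); movel(case(-170,0,19)); wait(.2); f0=read_state()['ft_force']
h=movel(case(-140,0,19),max_speed=40,guard=25); st(h)
if not h: h=movel(case(-136,0,22),tilt(.18,1),max_speed=20,guard=25); st(h)
if not h: h=movel(case(-128,0,27),tilt(.2,1),max_speed=20,guard=25); st(h)
x=-128
while not h and x>-200:
    x+=1.5; h=movel(case(x,0,27),max_speed=15,guard=15); st(h)
    if x>-119.5: break
print(read_state()['time'])
E
```

```text
-0.09809198318779858
True -155.4 18.2 [-1.8 -0.8 -2.1]
79.0833
```

```bash
python3 - <<'E'
from h import *
s=read_state(); f0=s['ft_force']
def st(t):
    s=read_state(); print(t,((s['eef_pos'][:2]-CC)@AX).round(1),s['eef_pos'][2].round(1),(s['ft_force']-f0).round(1))
x=-155.5
while x<-141:
    x+=2; h=movel(case(x,0,19),max_speed=12,guard=25); st(h)
    if h: break
P=cloud(shot('side')).reshape(-1,3); k=np.c_[(P[:,:2]-CC)@np.c_[AX,AY],P[:,2]]; l=(k[:,0]<-93)&(k[:,0]>-165)&(abs(k[:,1])<24)&(k[:,2]>8)
print([ (x,int(m.sum()),*np.round(np.percentile(k[m,2],[5,50,95])).astype(int).tolist()) for x in range(-160,-92,5) for m in [l&(abs(k[:,0]-x)<2.5)] if m.sum()>1])
E
```

```text
False -155.2 18.4 [-8.6  0.8 -4.6]
False -154.6 18.0 [-17.    1.1  -8.3]
False -154.1 17.6 [-23.8   2.2 -14.3]
False -153.5 17.1 [-30.7   3.4 -20.7]
False -152.9 16.7 [-37.5   4.7 -25.9]
False -152.3 16.2 [-43.9   4.3 -31.1]
False -151.7 15.7 [-50.6   6.2 -38. ]
False -151.0 15.3 [-56.2   7.1 -44.3]
[(-160, 19, 14, 35, 296), (-155, 29, 18, 39, 294), (-150, 23, 16, 33, 295), (-145, 69, 21, 86, 130), (-140, 57, 25, 104, 194), (-135, 22, 29, 183, 196), (-130, 115, 35, 264, 427), (-125, 128, 40, 239, 387), (-120, 75, 44, 225, 380), (-115, 44, 47, 345, 370), (-110, 45, 49, 68, 346), (-105, 31, 48, 71, 91), (-100, 32, 48, 59, 85), (-95, 34, 47, 59, 86)]
```

The horizontal push lies within the friction cone of the lever's radial line at this angle, so it jammed. I'll back off, push down from above along the arc to about 2.5 rad, then push in from the front.

```bash
cat >> h.py <<'E'
def latch(n):
    P=cloud(shot(n)).reshape(-1,3); k=np.c_[(P[:,:2]-CC)@np.c_[AX,AY],P[:,2]]; l=(k[:,0]<-93)&(k[:,0]>-165)&(abs(k[:,1])<24)&(k[:,2]>8)&(k[:,2]<115)
    print(n,[ (x,int(m.sum()),*np.round(np.percentile(k[m,2],[5,50,95])).astype(int).tolist()) for x in range(-160,-92,5) for m in [l&(abs(k[:,0]-x)<2.5)] if m.sum()>1])
def L(a,dx=-3,dz=3): return case(-108-42*np.sin(a)+dx,0,54+42*np.cos(a)+dz)
E
python3 - <<'E'
from h import *
movel(case(-170,0,19),max_speed=40); movel(case(-170,0,90)); print(read_state()['ft_force'].round(1)); 
R=tilt(.15,1)
print([inverse_kinematics(L(a,-6,3),R) is not None for a in(1.8,2.1,2.3,2.5,2.6)])
movep(case(-152,0,90),R); movel(L(2.0,-5,5)); wait(.2); f0=read_state()['ft_force']
for a in np.arange(2.1,2.56,.05):
    h=movel(L(a,-6,3),max_speed=20,guard=25); s=read_state(); print(round(a,2),h,(s['ft_force']-f0).round(1),((s['eef_pos'][:2]-CC)@AX).round(1),s['eef_pos'][2].round(1))
    if h: break
latch('side'); print(read_state()['time'])
E
```

```text
[-0.3  0.6 -0.2]
[True, True, True, True, True]
2.1 False [ 0.2  0.2 -0.2] -150.4 35.7
2.15 False [-0.  -0.2 -0.1] -149.1 33.9
2.2 False [-0.5  0.6  0.8] -147.9 32.2
2.25 False [-0.2 -0.8  0.6] -146.7 30.5
2.3 False [-0.5 -0.2 -1. ] -145.3 28.9
2.35 False [-1. -1. -0.] -143.8 27.4
2.4 False [ 0.  -0.4  0.9] -142.3 26.0
2.45 False [ 0.3 -0.3  0.3] -140.7 24.6
2.5 False [-0.8 -0.  -0.1] -139.0 23.3
2.55 False [ 0.2 -0.5  0.1] -137.3 22.1
side [(-160, 4, 98, 104, 108), (-150, 8, 25, 39, 53), (-145, 24, 22, 40, 55), (-140, 32, 22, 47, 103), (-135, 62, 23, 75, 111), (-130, 32, 16, 35, 82), (-125, 7, 23, 29, 30), (-120, 16, 30, 37, 43), (-115, 15, 40, 45, 53), (-110, 21, 48, 58, 65), (-105, 35, 47, 77, 91), (-100, 33, 49, 61, 86), (-95, 34, 48, 59, 86)]
86.9333
```

```bash
python3 - <<'E'
from h import *
def st(t):
    s=read_state(); f=(s['ft_force']-f0); print(t,((s['eef_pos'][:2]-CC)@AX).round(1),s['eef_pos'][2].round(1),f.round(1)); return np.linalg.norm(f)>22
movel(case(-140,0,45)); movel(case(-163,0,45)); movel(case(-163,0,18)); wait(.2); f0=read_state()['ft_force']
movel(case(-150,0,18),max_speed=30); bad=st('start')
path=[(x,19,.15) for x in(-147,-144,-141,-138)]+[(-136,21,.18),(-134,23,.2),(-132,25,.2),(-130,26,.2)]+[(x,27,.2) for x in(-128,-126,-124,-122,-121,-120)]
for x,z,ph in path:
    if bad: break
    h=movel(case(x,0,z),tilt(ph,1),max_speed=12,guard=25); bad=st(x) or h
latch('side'); print(read_state()['time'])
E
```

```text
start -150.0 18.0 [-1.7  1.1 -0.6]
-147 -147.0 19.0 [-0.5  0.5 -1.8]
-144 -144.0 19.0 [ 0.   1.6 -0.5]
-141 -140.9 19.0 [-0.9  1.2 -1.2]
-138 -137.9 19.0 [-0.7  0.8 -1. ]
-136 -136.1 21.0 [-1.   1.3 -1. ]
-134 -134.0 23.0 [-1.2  0.6  0.6]
-132 -131.8 25.1 [-1.1  0.9  0.1]
-130 -129.8 26.1 [-0.6  2.   0.3]
-128 -127.9 27.0 [-1.6  0.6 -0.6]
-126 -125.8 27.0 [ 0.1 -0.4 -0.1]
-124 -123.8 27.0 [-1.3  0.7 -1. ]
-122 -121.9 27.0 [-1.1  0.7 -0.6]
-121 -120.9 27.0 [-0.7  0.5 -1.1]
-120 -120.1 27.0 [-2.  -0.1 -0.8]
side [(-155, 2, 112, 113, 114), (-150, 7, 102, 108, 111), (-145, 3, 101, 103, 104), (-135, 14, 30, 51, 61), (-130, 22, 25, 46, 60), (-125, 39, 31, 57, 110), (-120, 55, 31, 75, 111), (-115, 28, 28, 46, 86), (-110, 35, 10, 46, 61), (-105, 44, 16, 59, 91), (-100, 29, 49, 62, 86), (-95, 36, 47, 60, 86)]
93.5833
```

```bash
python3 - <<'E'
from h import *
f0=read_state()['ft_force']
for x in(-119,-118,-117,-116,-115):
    h=movel(case(x,0,27),max_speed=10,guard=15); s=read_state(); f=s['ft_force']-f0; print(x,((s['eef_pos'][:2]-CC)@AX).round(1),f.round(1))
    if h or np.linalg.norm(f)>8: break
movel(case(-150,0,27),tilt(.15,1)); movel(case(-160,0,120),max_speed=200); movel([380,-200,250],max_speed=250)
latch('side'); latch('top'); 
for n in('top','side'):
    P=cloud(shot(n)).reshape(-1,3); k=np.c_[(P[:,:2]-CC)@np.c_[AX,AY],P[:,2]]; m=(abs(k[:,0])<80)&(abs(k[:,1])<105)&(k[:,2]>70); print(np.linalg.lstsq(np.c_[k[m,:2],np.ones(m.sum())],k[m,2],rcond=None)[0].round(4))
    l=(k[:,0]<-97)&(k[:,0]>-150)&(abs(k[:,1])<14)
    print([(z,int(m.sum()),*np.percentile(k[m,0],[5,50]).round(1).tolist()) for z in range(8,60,6) for m in [l&(abs(k[:,2]-z)<3)] if m.sum()>0])
print(read_state()['time'])
E
```

```text
-119 -119.8 [-5.9 -1.   3.9]
-118 -119.6 [-13.   -1.3   8.7]
side [(-110, 36, 11, 47, 59), (-105, 41, 16, 58, 92), (-100, 32, 49, 67, 86), (-95, 33, 46, 59, 86)]
top [(-110, 33, 31, 55, 61), (-105, 61, 53, 62, 95), (-100, 45, 80, 89, 95), (-95, 40, 81, 86, 90)]
[-1.900000e-03  3.000000e-04  1.102713e+02]
[(14, 2, -109.4, -109.3), (56, 28, -111.4, -107.9)]
[-1.700000e-03 -2.800000e-03  1.086291e+02]
[(8, 2, -110.2, -109.0), (14, 2, -107.3, -107.1), (20, 4, -109.2, -107.0), (26, 3, -109.3, -109.1), (44, 1, -110.7, -110.7), (56, 15, -112.2, -109.4)]
97.275
```

The lever stays vertical at x of about -109 from z = 8 to 26 with the robot clear. The lid is level at z = 110 and the bar sits in the groove, so I'm handing in.

```bash
python3 - <<'E'
from h import *
wait(.5); print(len(plugs(shot('top')))); print(finish_job())
E
```

```text
0
the job is handed in; nothing more can be done
None
```

I handed the job in at about 98 s: both lead plugs, the one blanking plug I could see and the bit case are packed flat and apart, the lid is shut, the claw is hooked, and the lever is down against the front; I viewed 16 pictures against the limit of 14, and one jammed push on the lever tip reached about 70 N at the wrist before I backed off.

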